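Swing the returns box's dust cover aside and post the used lancet pen

TASK

The used lancet pen has to go into the grey returns box. Swing the box's dust cover fully aside on its pin by its knob; the cover may be blocked one way, so feel which way it turns and never force it. Then drop the pen through the uncovered port into the box, leave the cover open and the other things on the table undisturbed.

Things in the scene. Friction and masses are not known exactly. Their poses are not given: they have to be found in the camera images.
- returns_box: grey box fixed to the table, 220 (x) x 110 (y) x 90 mm high; origin at the centre of its underside, +x from the port towards the pin, z up. The open port in its top is 124 mm along x by 52 mm along y, centred at x = -20 mm; the chamber below is 78 mm deep, from x = -105 to +48 mm, y = -50 to +50 mm.
- port (a point): centre of the port's mouth, in the box's top face, 90 mm above the table; same axes as the box
- cover_pin (a point): the vertical pin on which the cover turns, on the box's long centre line 102 mm from the port's centre; the point is level with the cover's upper face, 97.5 mm above the table
- cover_knob (a point): centre of the top of the black upright round knob on the cover, 20 mm in diameter and 40 mm tall above the cover's face (top 137.5 mm above the table), 95 mm from the pin; it moves with the cover
- dust_cover (a joint): angle (rad, anticlockwise from above positive) of the flat aluminium cover, 190 x 68 x 5 mm, 2.5 mm clear of the box top. 0: over the port, knob on the box's centre line; starts within 0.04 of 0. Turns to +1.75 or -1.75 at most; the port is clear from 1.4 either way. Turning the free way takes 1.5 to 2 N at the knob; the cover stays where it is left. See pivot_case for the blocked way.
- lancet_pen: light blue pen-shaped lancet holder, 97 mm long, 16 mm thick, about 25 to 40 g, lying on the table; origin under the middle, on the table; long axis y
- tape_roll: bystander: roll of brown tape lying flat, 96 mm across, 48 mm high; origin under its centre
- strip_vial: bystander: upright white vial with blue lid, 30 mm across, 48 mm high; origin under its centre
- meter: bystander: dark hand-held meter lying flat, 92 x 52 x 18 mm; origin under its centre
- pivot_case: closed pivot end of the box, fixed; origin below the pin at table height; not handled. It hides a stop that mostly blocks one of the cover's two ways, which one varies and nothing outside shows it: there the cover comes up springily firm after about 0.15 rad from 0, and more than about 25 N sideways at the knob damages it. Rarely both ways are free.
Not all that is in view belongs to the job. Several things look just like the lancet_pen: the one meant starts farthest to the robot's left.

How it is judged:
By the outcome, as a careful person would: the job done as asked, in the order asked, and still so for the second after the job is handed in, with the robot touching nothing.
It also fails if it takes over 58 s, if anything falls off the work surface, if the arm or the gripper's body presses on something with over 40 N, if the wrist force passes 120 N, or if a joint passes its speed limit or range.

ROBOT

A 6-joint arm with a two-finger parallel gripper is mounted at the origin on a cart in front of the work surface, level with it; the furniture and walls round the work are solid. World frame = base frame: x ahead of the robot, y to its left, z up, the work surface at z = 0. Lengths are in m, angles in rad, forces in N, time in s.
With the tool pointing down it reaches from about 0.25 to 0.8 m from the base axis. Payload 8.5 kg.
Tool frame: the origin (TCP) lies on the centre line of the jaws, within the pads' length; the fingertips stand tcp_to_tips ahead of it and the grasp point (between the pads) lies 11 mm behind it (tcp_to_tips is the distance from the TCP to the fingertips, in m); z points along the fingers, y is the line along which they close (so a half turn about z gives the same grasp; the last joint's range is limited). The gripper opens to 85 mm and grips with 20 to 120 N. Pads are 22 mm wide; open, the fingers measure 114 mm over their backs; the gripper's body (76 mm by 85 mm) begins 54 mm behind the grasp point. The pads swing forward as they close: fully open they stand 13 mm farther back than shut.
Start: joints at [1.283, 0.238, -0.013, 1.319, 0, 1.571], TCP at [0.149, 0.503, 0.239] pointing down, gripper open.
Joint ranges: [-2.66, 2.66], [-1.03, 1.9], [-1.14, 1.46], [-1.82, 2.27], [-1.45, 1.34], [-3.14, 3.14]. Speed limits (rad/s): [2.22, 2.22, 2.79, 3.14, 3.14, 3.14].

INTERFACE

Orientations are given as [roll, pitch, yaw] about the fixed x, y, z axes, in that order (R = Rz(yaw) Ry(pitch) Rx(roll)).
In Python, from bench import sense, capture, camera_params, sign_off, tcp_to_tips gives the robot as it stands. The module is installed in compiled form; this text tells all that it offers.
- The arm moves only by the shell command python3 -m creep 'ROWS' [FORCE]. ROWS is JSON, a list of rows, each an object of numbers: "dx", "dy", "dz": the shift along the world's x, y, z scaled (see below); "wx", "wy", "wz": the turn, a rotation vector about the world's x, y, z scaled (see below); "fingers": the closure, from -1 (fully open) to 1 (shut). In form: [{"dx": .., "dy": .., "dz": .., "wx": .., "wy": .., "wz": .., "fingers": ..}, ...]. A call has 1 to 10 rows; each row shifts and turns the commanded pose from where the row before left it; what a row does not reach is not made up. The controller multiplies each number of a shift by 0.03 m and each number of a turn by 10 degrees. A row lasts 1/8 s, in which the tool goes at most 62.5 mm and 10.7 degrees, less where a joint would pass 70% of its speed; a pose out of reach is approached as far as the arm can. A call with a number of a shift or a turn outside -1 to 1 is refused whole. A call with a gripper value outside its range is refused whole. The fingers move at their own pace and stop on an object; FORCE is the grip in N (left out, the last holds). Time passes only in rows, so rows that do not move let the fingers close. It gives the time, the measured TCP pose, the force, the opening and the grip force at its end, in the units of the state.
- sense(): the state, without advancing time (a new reading comes with each control period).
- capture(name): name is "scene" or "top" or "wrist"; returns the picture (384x512x3 uint8, red, green, blue); there is no depth.
- camera_params(name): a dict with "fx", "fy", "cx", "cy" (pixels), "xyz" and "attitude" of the camera in the world; the wrist camera has in their place "hand_eye" (4x4, takes a point from camera to tool coordinates, whose origin is the TCP and whose axes are the flange's). Camera axes: x right, y up, looking along -z (the intrinsics and any distortion apply to the point x, -y, -z); pixel columns grow to the right and rows downward; lengths in m; the calibration is good to about 2 mm. A picture is of the moment at which its call begins: read the wrist's pose just before it. camera_params takes no time and is no camera call.
- sign_off(): hands the job in; it is judged then, once.
The state is a dict: "clock": time; "joint_pos": joint angles; "joint_velocities": joint speeds; "tau": joint torques, N m; "position": TCP position; "tcp_rot": TCP orientation; "contact_force": force on the tool from outside, world axes, zero at the start; "moment": the same for the moment, N m; "grip_width": finger opening in m; "grip_force": force on a finger pad.
Only numpy, scipy, OpenCV 4.12 (cv2) and the standard library are available. Lean on these libraries where they do the work, as an engineer would, in place of code of your own. Each camera call takes 0.05 s, during which the arm holds its last target. There are 200 camera calls.

## Working session

There is one attempt and no reset: what is moved stays moved. The work goes in short steps, Python scripts to look and compute and a shell command to move; the robot and the scene stay as the last step left them, time stands still between calls to the robot, and variables do not carry over. Pictures are saved under pics/ and viewed, at most 10 in all, crops included, and the job is handed in when it is done.

```bash
mkdir -p pics; python3 - <<'E'
from bench import *
import cv2,numpy as np
s=sense();print({k:np.round(v,3).tolist() for k,v in s.items()});print(tcp_to_tips)
for n in("scene","top"):
    cv2.imwrite(f"pics/{n}0.png",cv2.cvtColor(capture(n),cv2.COLOR_RGB2BGR));print(camera_params(n))
print(camera_params("wrist"))
E
```

```text
{'clock': 0.0, 'joint_pos': [1.283, 0.239, -0.014, 1.319, -0.0, 1.571], 'joint_velocities': [0.001, -0.001, 0.001, 0.002, -0.0, 0.001], 'tau': [-0.0, -53.877, 34.644, 0.018, 0.0, 0.0], 'position': [0.149, 0.503, 0.239], 'tcp_rot': [-3.14, 0.0, 2.854], 'contact_force': [-0.209, 0.962, -0.005], 'moment': [0.048, -0.008, 0.008], 'grip_force': 0.0, 'grip_width': 0.086}
0.008
{'fx': 393.6669164318361, 'fy': 393.6669164318361, 'cx': 254.079470153748, 'cy': 194.12320943152918, 'xyz': array([ 0.16587448, -0.7945798 ,  0.89506483]), 'attitude': array([ 0.84361347,  0.0130029 , -0.45859702])}
{'fx': 398.8104966009326, 'fy': 398.8104966009326, 'cx': 260.5279612624171, 'cy': 188.15925469389026, 'xyz': array([0.40291708, 0.00529024, 1.08836434]), 'attitude': array([ 0.13646958,  0.00859827, -1.58236779])}
{'fx': 301.44716448053646, 'fy': 301.44716448053646, 'cx': 250.91537746968865, 'cy': 191.3295962703752, 'hand_eye': array([[ 2.63802876e-04,  9.65922038e-01,  2.58833050e-01,
         6.56109996e-02],
       [ 9.99999722e-01, -7.44405968e-05, -7.41400645e-04,
        -8.10723707e-04],
       [-6.96867535e-04,  2.58833174e-01, -9.65921789e-01,
        -1.34445416e-01],
       [ 0.00000000e+00,  0.00000000e+00,  0.00000000e+00,
         1.00000000e+00]])}
```

View pics/top0.png

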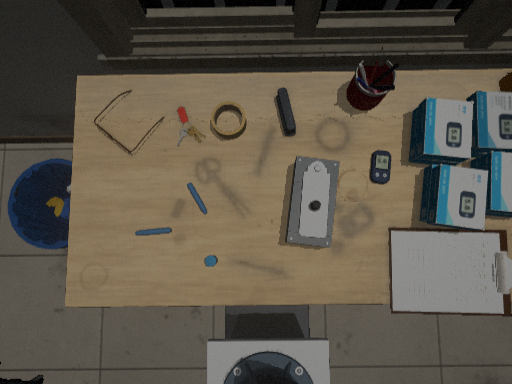

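View pics/scene0.png

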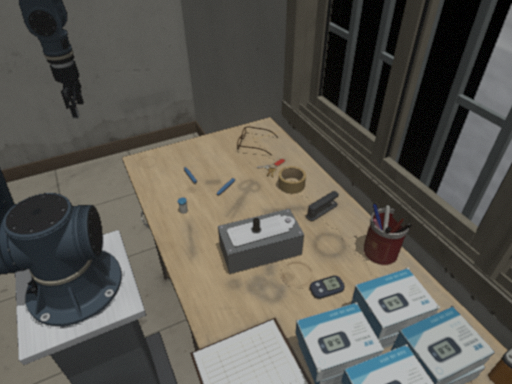

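The top view shows the box at about (313,200) with its knob at (315,205) and pin at (317,167). There are two pen look-alikes: A at (153,231) and B at (197,198). The vial is at (210,261), tape at (228,121) and meter at (380,167). A is farther left (+y), so it should be the target. I'll confirm it in a crop and compute positions.

```bash
cat > h.py <<'E'
from bench import *
import cv2,numpy as np
from scipy.spatial.transform import Rotation as Ro
def campose(n,s=None):
    p=camera_params(n)
    if n=="wrist":
        T=np.eye(4);T[:3,:3]=Ro.from_euler('xyz',s['tcp_rot']).as_matrix();T[:3,3]=s['position']
        M=T@p['hand_eye'];return p,M[:3,:3],M[:3,3]
    return p,Ro.from_euler('xyz',p['attitude']).as_matrix(),np.array(p['xyz'])
def ray(n,u,v,z,s=None):
    p,R,t=campose(n,s)
    d=R@np.array([(u-p['cx'])/p['fx'],-(v-p['cy'])/p['fy'],-1])
    return t+d*(z-t[2])/d[2]
def proj(n,X,s=None):
    p,R,t=campose(n,s);c=R.T@(np.array(X)-t)
    return p['cx']+p['fx']*c[0]/-c[2],p['cy']-p['fy']*c[1]/-c[2]
E
python3 - <<'E'
from h import *
im=cv2.imread("pics/top0.png")
cv2.imwrite("pics/crop1.png",np.hstack([cv2.resize(im[170:280,125:235],(400,400),interpolation=cv2.INTER_CUBIC),cv2.resize(im[145:255,260:370],(400,400),interpolation=cv2.INTER_CUBIC)]))
hsv=cv2.cvtColor(im,cv2.COLOR_BGR2HSV)
m=cv2.inRange(hsv,(95,100,60),(120,255,255));m[:, :125]=0;m[:,240:]=0;m[:170]=0;m[290:]=0
n,l,st,c=cv2.connectedComponentsWithStats(m)
for i in range(1,n):
    if st[i,4]<20: continue
    ys,xs=np.where(l==i);P=np.array([ray("top",a,b,.008)[:2] for a,b in zip(xs,ys)])
    w,V=np.linalg.eigh(np.cov(P.T));q=(P-P.mean(0))@V[:,1]
    print(c[i],st[i,4],P.mean(0),V[:,1],np.ptp(q))
for n_,u,v,z in[("pin",317,167,.0975),("knob",315.5,205,.1375),("c1",297,156,.09),("c2",339,160,.09),("c3",331,246,.09),("c4",288,243,.09),("meter",380,167,.018),("tape",228,121,.048)]: print(n_,ray("top",u,v,z))
print(proj("top",sense()['position']),sense()['clock'])
E
```

```text
[196.66666667 197.27777778] 144 [0.52854454 0.18750529] [-0.86690256 -0.49847764] 0.09173465172935574
[153.32575758 230.98484848] 132 [0.43832491 0.30374733] [-0.08355627  0.99650306] 0.08973495741346521
[210.12903226 260.55913978] 93 [0.35793184 0.14972242] [-0.23490022  0.97201949] 0.028337373836481966
pin [ 0.59115043 -0.13087491  0.0975    ]
knob [ 0.49128366 -0.11895247  0.1375    ]
c1 [ 0.62179698 -0.08178729  0.09      ]
c2 [ 0.60995988 -0.18843253  0.09      ]
c3 [ 0.39346348 -0.16037266  0.09      ]
c4 [ 0.4020447  -0.05421544  0.09      ]
meter [ 0.60398868 -0.31306127  0.018     ]
tape [0.72985394 0.09820762 0.048     ]
(np.float64(20.684076862350167), np.float64(371.9276310362229)) 0.1
```

View pics/crop1.png

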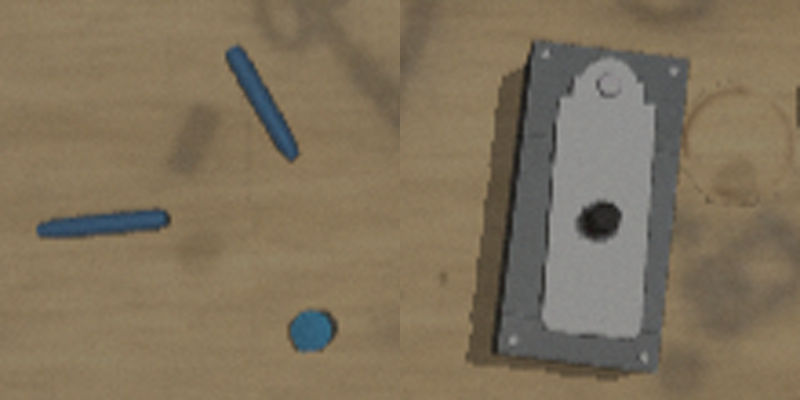

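Confirmed: A is a plain blue pen at (153,231), which maps to (0.438, 0.304) with its axis roughly along y. It's farther left than B (y=0.304 against 0.188). The box centre is about (0.507,-0.121), yaw -0.127, with the knob at (0.494,-0.119) and pin at (0.588,-0.131). I'll move over the knob and turn the tool by -171°.

```bash
python3 -m creep '[{"dx":0.52,"dy":-0.94,"wz":-0.78},{"dx":0.52,"dy":-0.94,"wz":-0.78},{"dx":0.52,"dy":-0.94,"wz":-0.78},{"dx":0.52,"dy":-0.94,"wz":-0.78},{"dx":0.52,"dy":-0.94,"wz":-0.78},{"dx":0.52,"dy":-0.94,"wz":-0.78},{"dx":0.52,"dy":-0.94,"wz":-0.78},{"dx":0.52,"dy":-0.94,"wz":-0.78},{"dx":0.52,"dy":-0.94,"wz":-0.78},{"dx":0.52,"dy":-0.94,"wz":-0.78}]'
python3 -m creep '[{"dx":0.52,"dy":-0.94,"wz":-0.78},{"dx":0.52,"dy":-0.94,"wz":-0.78},{"dx":0.52,"dy":-0.94,"wz":-0.78},{"dx":0.52,"dy":-0.94,"wz":-0.78},{"dx":0.52,"dy":-0.94,"wz":-0.78},{"dx":0.52,"dy":-0.94,"wz":-0.78},{"dx":0.52,"dy":-0.94,"wz":-0.78},{"dx":0.52,"dy":-0.94,"wz":-0.78},{"dx":0.52,"dy":-0.94,"wz":-0.78},{"dx":0.52,"dy":-0.94,"wz":-0.78}]'
python3 -m creep '[{"dx":0.52,"dy":-0.94,"wz":-0.78},{"dx":0.52,"dy":-0.94,"wz":-0.78},{}]'
python3 - <<'E'
from h import *
s=sense();cv2.imwrite("pics/w1.png",cv2.cvtColor(capture("wrist"),cv2.COLOR_RGB2BGR))
print(s['position'],s['tcp_rot'],s['joint_pos'],s['contact_force']);print(proj("wrist",[.494,-.119,.1375],s),proj("wrist",[.588,-.131,.0975],s))
E
```

```text
[0.14890552 0.50305883 0.23874451] [-3.14030238e+00 -3.33603627e-07  2.85379940e+00] [ 1.28301289e+00  2.38713394e-01 -1.41732383e-02  1.31919996e+00
  3.46262992e-07  1.57080614e+00] [ 0.06183395 -0.70919724 -0.0365413 ]
(np.float64(-148.00434219440777), np.float64(585.7949365644711)) (np.float64(-80.4947470055649), np.float64(584.2667416304816))invalid input at $[0]: expected keys dx, dy, dz, wx, wy, wz, fingers
invalid input at $[0]: expected keys dx, dy, dz, wx, wy, wz, fingers
invalid input at $[0]: expected keys dx, dy, dz, wx, wy, wz, fingers
```

View pics/w1.png

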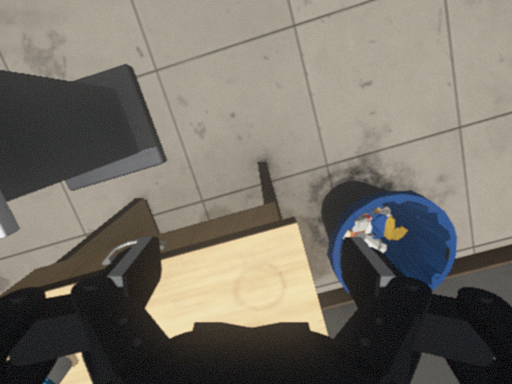

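The rows need all seven keys, so nothing moved. The picture shows only the start view: floor, waste bin and table corner. I'll retype the rows in full.

```bash
python3 -m creep '[{"dx":0.52,"dy":-0.94,"dz":0,"wx":0,"wy":0,"wz":-0.78,"fingers":-1},{"dx":0.52,"dy":-0.94,"dz":0,"wx":0,"wy":0,"wz":-0.78,"fingers":-1},{"dx":0.52,"dy":-0.94,"dz":0,"wx":0,"wy":0,"wz":-0.78,"fingers":-1},{"dx":0.52,"dy":-0.94,"dz":0,"wx":0,"wy":0,"wz":-0.78,"fingers":-1},{"dx":0.52,"dy":-0.94,"dz":0,"wx":0,"wy":0,"wz":-0.78,"fingers":-1},{"dx":0.52,"dy":-0.94,"dz":0,"wx":0,"wy":0,"wz":-0.78,"fingers":-1},{"dx":0.52,"dy":-0.94,"dz":0,"wx":0,"wy":0,"wz":-0.78,"fingers":-1},{"dx":0.52,"dy":-0.94,"dz":0,"wx":0,"wy":0,"wz":-0.78,"fingers":-1},{"dx":0.52,"dy":-0.94,"dz":0,"wx":0,"wy":0,"wz":-0.78,"fingers":-1},{"dx":0.52,"dy":-0.94,"dz":0,"wx":0,"wy":0,"wz":-0.78,"fingers":-1}]' 30
```

```text
clock: 1.4
position: [0.3053, 0.2204, 0.2392]
tcp_rot: [-3.141, 0.0, 1.488]
contact_force: [0.2, 0.7, 0.5]
grip_width: 0.0853
grip_force: 0.0
```

Works and tracks exactly.

```bash
python3 -m creep '[{"dx":0.52,"dy":-0.94,"dz":0,"wx":0,"wy":0,"wz":-0.78,"fingers":-1},{"dx":0.52,"dy":-0.94,"dz":0,"wx":0,"wy":0,"wz":-0.78,"fingers":-1},{"dx":0.52,"dy":-0.94,"dz":0,"wx":0,"wy":0,"wz":-0.78,"fingers":-1},{"dx":0.52,"dy":-0.94,"dz":0,"wx":0,"wy":0,"wz":-0.78,"fingers":-1},{"dx":0.52,"dy":-0.94,"dz":0,"wx":0,"wy":0,"wz":-0.78,"fingers":-1},{"dx":0.52,"dy":-0.94,"dz":0,"wx":0,"wy":0,"wz":-0.78,"fingers":-1},{"dx":0.52,"dy":-0.94,"dz":0,"wx":0,"wy":0,"wz":-0.78,"fingers":-1},{"dx":0.52,"dy":-0.94,"dz":0,"wx":0,"wy":0,"wz":-0.78,"fingers":-1},{"dx":0.52,"dy":-0.94,"dz":0,"wx":0,"wy":0,"wz":-0.78,"fingers":-1},{"dx":0.52,"dy":-0.94,"dz":0,"wx":0,"wy":0,"wz":-0.78,"fingers":-1}]'
python3 -m creep '[{"dx":0.52,"dy":-0.94,"dz":0,"wx":0,"wy":0,"wz":-0.78,"fingers":-1},{"dx":0.52,"dy":-0.94,"dz":0,"wx":0,"wy":0,"wz":-0.78,"fingers":-1},{"dx":0,"dy":0,"dz":0,"wx":0,"wy":0,"wz":0,"fingers":-1}]'
python3 - <<'E'
from h import *
s=sense();cv2.imwrite("pics/w2.png",cv2.cvtColor(capture("wrist"),cv2.COLOR_RGB2BGR))
print(s['position'],s['tcp_rot'],s['joint_pos']);print(proj("wrist",[.494,-.119,.1375],s),proj("wrist",[.588,-.131,.0975],s))
E
```

```text
clock: 2.65
position: [0.4613, -0.0617, 0.2391]
tcp_rot: [-3.141, 0.0, 0.126]
contact_force: [-0.6, 1.0, 0.6]
grip_width: 0.0854
grip_force: 0.0
clock: 3.02
position: [0.4928, -0.1185, 0.2386]
tcp_rot: [3.142, 0.001, -0.144]
contact_force: [-0.4, 0.6, 0.3]
grip_width: 0.0855
grip_force: 0.0
[ 0.49280928 -0.11850201  0.23863132] [ 3.14154882e+00  6.18950601e-04 -1.44131164e-01] [-2.35922797e-01  2.07760508e-01 -5.54870797e-02  1.30816107e+00
 -1.00386073e-04  3.04980104e+00]
(np.float64(250.5388737943263), np.float64(192.02726374487236)) (np.float64(248.72363223653338), np.float64(72.95185112241552))
```

View pics/w2.png

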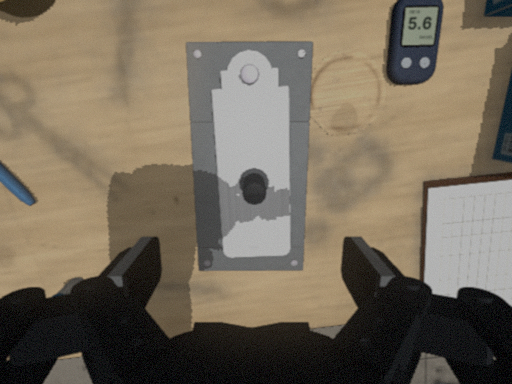

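The wrist view shows the knob top at (255,190) against a predicted (250.5,192), and the pin at (249,74), which matches. So the knob is about 3 mm to the right. Joint 6 is near its upper limit, so I can only turn anticlockwise from here, which is fine for probing. Descending around the knob and gripping.

```bash
python3 -m creep '[{"dx":0.04,"dy":-0.08,"dz":-1,"wx":0,"wy":0,"wz":0.1,"fingers":-1},{"dx":0,"dy":0,"dz":-1,"wx":0,"wy":0,"wz":0,"fingers":-1},{"dx":0,"dy":0,"dz":-1,"wx":0,"wy":0,"wz":0,"fingers":-1},{"dx":0,"dy":0,"dz":-1,"wx":0,"wy":0,"wz":0,"fingers":-1},{"dx":0,"dy":0,"dz":-0.1,"wx":0,"wy":0,"wz":0,"fingers":-1},{"dx":0,"dy":0,"dz":0,"wx":0,"wy":0,"wz":0,"fingers":0.2}]' 25
python3 -m creep '[{"dx":0,"dy":0,"dz":0,"wx":0,"wy":0,"wz":0,"fingers":1},{"dx":0,"dy":0,"dz":0,"wx":0,"wy":0,"wz":0,"fingers":1},{"dx":0,"dy":0,"dz":0,"wx":0,"wy":0,"wz":0,"fingers":1},{"dx":0,"dy":0,"dz":0,"wx":0,"wy":0,"wz":0,"fingers":1},{"dx":0,"dy":0,"dz":0,"wx":0,"wy":0,"wz":0,"fingers":1}]'
```

```text
clock: 3.82
position: [0.4935, -0.119, 0.1171]
tcp_rot: [-3.141, -0.0, -0.122]
contact_force: [-0.8, -0.5, 0.4]
grip_width: 0.0698
grip_force: 0.0
clock: 4.45
position: [0.4938, -0.1196, 0.117]
tcp_rot: [3.142, -0.001, -0.124]
contact_force: [-1.4, -0.3, 5.6]
grip_width: 0.0189
grip_force: 26.1
```

Knob gripped (19 mm opening). Now probing gently towards + (right, -y), 8 mm.

```bash
python3 -m creep '[{"dx":0,"dy":-0.13,"dz":0,"wx":0,"wy":0,"wz":0.2,"fingers":1},{"dx":0,"dy":-0.13,"dz":0,"wx":0,"wy":0,"wz":0.2,"fingers":1}]'
python3 -m creep '[{"dx":0.02,"dy":-0.13,"dz":0,"wx":0,"wy":0,"wz":0.2,"fingers":1}]'
python3 -m creep '[{"dx":0.02,"dy":-0.1,"dz":0,"wx":0,"wy":0,"wz":0.2,"fingers":1}]'
```

```text
clock: 4.7
position: [0.4932, -0.127, 0.1169]
tcp_rot: [-3.141, -0.0, -0.052]
contact_force: [-3.1, 3.4, 9.2]
grip_width: 0.0195
grip_force: 26.4
clock: 4.82
position: [0.4931, -0.1307, 0.1169]
tcp_rot: [-3.14, 0.001, -0.017]
contact_force: [-7.0, 4.4, 12.4]
grip_width: 0.0193
grip_force: 26.7
clock: 4.95
position: [0.4932, -0.1335, 0.1168]
tcp_rot: [-3.14, 0.002, 0.017]
contact_force: [-9.1, 4.8, 13.3]
grip_width: 0.0188
grip_force: 26.9
```

Side force is small but the radial and vertical strain is building up. I'll loosen to a cage around the knob and continue.

```bash
python3 -m creep '[{"dx":-0.03,"dy":0,"dz":0,"wx":0,"wy":0,"wz":0,"fingers":0.45},{"dx":0,"dy":0,"dz":0,"wx":0,"wy":0,"wz":0,"fingers":0.45},{"dx":0,"dy":0,"dz":0,"wx":0,"wy":0,"wz":0,"fingers":0.45}]'
python3 -m creep '[{"dx":0,"dy":-0.1,"dz":0,"wx":0,"wy":0,"wz":0,"fingers":0.45},{"dx":0,"dy":-0.1,"dz":0,"wx":0,"wy":0,"wz":0,"fingers":0.45}]'
```

```text
clock: 5.32
position: [0.4938, -0.1342, 0.1162]
tcp_rot: [-3.142, -0.0, 0.016]
contact_force: [0.7, 0.4, 0.3]
grip_width: 0.0238
grip_force: 0.0
clock: 5.58
position: [0.4935, -0.1392, 0.1161]
tcp_rot: [-3.139, 0.0, 0.017]
contact_force: [-0.6, 7.6, 1.7]
grip_width: 0.0234
grip_force: 4.1
```

```bash
python3 -m creep '[{"dx":0,"dy":-0.07,"dz":0,"wx":0,"wy":0,"wz":0,"fingers":0.45}]'
```

```text
clock: 5.7
position: [0.4935, -0.141, 0.1161]
tcp_rot: [-3.138, 0.0, 0.017]
contact_force: [-0.7, 9.3, 1.5]
grip_width: 0.0234
grip_force: 4.9
```

That's springy (7.6 to 9.3 N over 2 mm), so + is the blocked way. Backing off and probing the other way (left, +y).

```bash
python3 -m creep '[{"dx":0,"dy":0.25,"dz":0,"wx":0,"wy":0,"wz":-0.3,"fingers":0.45},{"dx":0,"dy":0.25,"dz":0,"wx":0,"wy":0,"wz":-0.3,"fingers":0.45},{"dx":0,"dy":0.25,"dz":0,"wx":0,"wy":0,"wz":-0.2,"fingers":0.45},{"dx":0,"dy":0.2,"dz":0,"wx":0,"wy":0,"wz":0,"fingers":0.45}]'
python3 -m creep '[{"dx":0,"dy":0.15,"dz":0,"wx":0,"wy":0,"wz":0,"fingers":0.45},{"dx":0.02,"dy":0.15,"dz":0,"wx":0,"wy":0,"wz":0,"fingers":0.45}]'
python3 -m creep '[{"dx":0.03,"dy":0.15,"dz":0,"wx":0,"wy":0,"wz":0,"fingers":0.45}]'
```

```text
clock: 6.2
position: [0.4937, -0.114, 0.1162]
tcp_rot: [3.141, 0.0, -0.124]
contact_force: [0.2, -1.7, -1.3]
grip_width: 0.0237
grip_force: 0.8
clock: 6.45
position: [0.4945, -0.1047, 0.1163]
tcp_rot: [3.141, -0.0, -0.123]
contact_force: [1.6, -2.0, -0.9]
grip_width: 0.0236
grip_force: 0.9
clock: 6.58
position: [0.4953, -0.1001, 0.1163]
tcp_rot: [3.142, -0.0, -0.124]
contact_force: [0.7, -1.3, -1.3]
grip_width: 0.0236
grip_force: 0.9
```

```bash
python3 -m creep '[{"dx":0.05,"dy":0.15,"dz":0,"wx":0,"wy":0,"wz":0,"fingers":0.45},{"dx":0.05,"dy":0.15,"dz":0,"wx":0,"wy":0,"wz":0,"fingers":0.45}]'
python3 -m creep '[{"dx":0.06,"dy":0.15,"dz":0,"wx":0,"wy":0,"wz":0,"fingers":0.45}]'
```

```text
clock: 6.82
position: [0.498, -0.0909, 0.1162]
tcp_rot: [-3.141, 0.001, -0.124]
contact_force: [-1.1, -1.6, -0.4]
grip_width: 0.0232
grip_force: 0.8
clock: 6.95
position: [0.4999, -0.0864, 0.1162]
tcp_rot: [-3.141, 0.0, -0.124]
contact_force: [-1.5, -1.3, -0.4]
grip_width: 0.0232
grip_force: 0.8
```

The cover swings freely to the left at about 1.5 N. I'll lift off, turn the tool +160° so joint 6 has room, and cage the knob again.

```bash
python3 -m creep '[{"dx":0,"dy":0,"dz":0.9,"wx":0,"wy":0,"wz":0,"fingers":0.4},{"dx":0,"dy":0,"dz":0.9,"wx":0,"wy":0,"wz":0,"fingers":0.2},{"dx":0.1,"dy":-0.05,"dz":0,"wx":0,"wy":0,"wz":1,"fingers":0.1},{"dx":0,"dy":0,"dz":0,"wx":0,"wy":0,"wz":1,"fingers":0.1},{"dx":0,"dy":0,"dz":0,"wx":0,"wy":0,"wz":1,"fingers":0.1},{"dx":0,"dy":0,"dz":0,"wx":0,"wy":0,"wz":1,"fingers":0.1},{"dx":0,"dy":0,"dz":0,"wx":0,"wy":0,"wz":1,"fingers":0.1},{"dx":0,"dy":0,"dz":0,"wx":0,"wy":0,"wz":1,"fingers":0.1},{"dx":0,"dy":0,"dz":0,"wx":0,"wy":0,"wz":1,"fingers":0.1},{"dx":0,"dy":0,"dz":0,"wx":0,"wy":0,"wz":1,"fingers":0.1}]'
python3 -m creep '[{"dx":0,"dy":0,"dz":0,"wx":0,"wy":0,"wz":1,"fingers":0.1},{"dx":0,"dy":0,"dz":0,"wx":0,"wy":0,"wz":1,"fingers":0.1},{"dx":0,"dy":0,"dz":0,"wx":0,"wy":0,"wz":1,"fingers":0.1},{"dx":0,"dy":0,"dz":0,"wx":0,"wy":0,"wz":1,"fingers":0.1},{"dx":0,"dy":0,"dz":0,"wx":0,"wy":0,"wz":1,"fingers":0.1},{"dx":0,"dy":0,"dz":0,"wx":0,"wy":0,"wz":1,"fingers":0.1},{"dx":0,"dy":0,"dz":0,"wx":0,"wy":0,"wz":1,"fingers":0.1},{"dx":0,"dy":0,"dz":0,"wx":0,"wy":0,"wz":1,"fingers":0.1},{"dx":0,"dy":0,"dz":0,"wx":0,"wy":0,"wz":0,"fingers":0.1}]'
python3 - <<'E'
from h import *
s=sense();im=cv2.cvtColor(capture("wrist"),cv2.COLOR_RGB2BGR);cv2.imwrite("pics/w3.png",im)
print(s['position'],s['tcp_rot'],s['joint_pos'],s['grip_width']);print(proj("wrist",[.503,-.0885,.1375],s),proj("wrist",[.588,-.131,.0975],s))
E
```

```text
clock: 8.2
position: [0.5033, -0.0878, 0.1703]
tcp_rot: [3.141, -0.001, 1.279]
contact_force: [1.0, -0.1, 0.6]
grip_width: 0.0386
grip_force: 0.0
clock: 9.32
position: [0.5032, -0.0879, 0.1703]
tcp_rot: [3.141, 0.0, 2.668]
contact_force: [-0.1, -0.3, 0.6]
grip_width: 0.0379
grip_force: 0.0
[ 0.5032487  -0.08788321  0.1703229 ] [3.14118947e+00 1.22146408e-04 2.66793239e+00] [-1.73092443e-01  2.47275086e-01 -1.81986557e-01  1.14129865e+00
  3.48942939e-04  3.00567840e-01] 0.03790864909508173
(np.float64(250.95823959969658), np.float64(225.11325646159383)) (np.float64(252.05424152297397), np.float64(317.8192113560343))
```

View pics/w3.png

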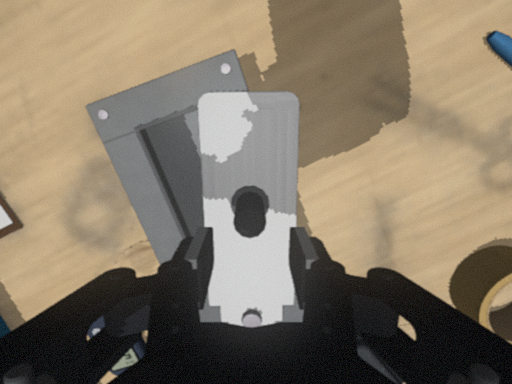

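The wrist view shows the knob top at (251,222), within 3 px of prediction, and the port partly uncovered. Descend, cage the knob and sweep the arc.

```bash
python3 -m creep '[{"dx":0,"dy":0,"dz":-0.9,"wx":0,"wy":0,"wz":0,"fingers":0.1},{"dx":0,"dy":0,"dz":-0.9,"wx":0,"wy":0,"wz":0,"fingers":0.1},{"dx":0,"dy":0,"dz":0,"wx":0,"wy":0,"wz":0,"fingers":0.45},{"dx":0,"dy":0,"dz":0,"wx":0,"wy":0,"wz":0,"fingers":0.45},{"dx":0.26,"dy":0.43,"dz":0,"wx":0,"wy":0,"wz":-0.91,"fingers":0.45},{"dx":0.32,"dy":0.38,"dz":0,"wx":0,"wy":0,"wz":-0.91,"fingers":0.45}]'
python3 -m creep '[{"dx":0.38,"dy":0.33,"dz":0,"wx":0,"wy":0,"wz":-0.91,"fingers":0.45},{"dx":0.43,"dy":0.26,"dz":0,"wx":0,"wy":0,"wz":-0.91,"fingers":0.45}]'
```

```text
clock: 10.12
position: [0.5209, -0.064, 0.1176]
tcp_rot: [3.141, 0.001, 2.344]
contact_force: [0.4, -1.7, -0.6]
grip_width: 0.0235
grip_force: 0.9
clock: 10.38
position: [0.5453, -0.046, 0.1176]
tcp_rot: [3.141, 0.001, 2.027]
contact_force: [-0.1, -2.3, -1.1]
grip_width: 0.0234
grip_force: 0.9
```

```bash
python3 -m creep '[{"dx":0.46,"dy":0.19,"dz":0,"wx":0,"wy":0,"wz":-0.91,"fingers":0.45},{"dx":0.49,"dy":0.12,"dz":0,"wx":0,"wy":0,"wz":-0.91,"fingers":0.45}]'
python3 -m creep '[{"dx":0.5,"dy":0.04,"dz":0,"wx":0,"wy":0,"wz":-0.91,"fingers":0.45},{"dx":0.5,"dy":-0.04,"dz":0,"wx":0,"wy":0,"wz":-0.91,"fingers":0.45},{"dx":0,"dy":0,"dz":0,"wx":0,"wy":0,"wz":0,"fingers":0.45}]'
```

```text
clock: 10.62
position: [0.5738, -0.0368, 0.1176]
tcp_rot: [3.141, 0.0, 1.71]
contact_force: [-1.2, -2.2, -0.0]
grip_width: 0.0231
grip_force: 0.9
clock: 11.0
position: [0.6045, -0.037, 0.1173]
tcp_rot: [3.14, -0.0, 1.398]
contact_force: [-0.6, 0.6, 0.4]
grip_width: 0.0236
grip_force: 0.0
```

Cover at about -1.6 rad and no residual force. Open slightly, lift off and go over pen A.

```bash
python3 -m creep '[{"dx":0,"dy":0,"dz":0,"wx":0,"wy":0,"wz":0,"fingers":0.2},{"dx":0,"dy":0,"dz":0,"wx":0,"wy":0,"wz":0,"fingers":0.2},{"dx":0,"dy":0,"dz":0.95,"wx":0,"wy":0,"wz":0,"fingers":0.2},{"dx":0,"dy":0,"dz":0.95,"wx":0,"wy":0,"wz":0,"fingers":0},{"dx":0,"dy":0.3,"dz":0.95,"wx":0,"wy":0,"wz":0.12,"fingers":0},{"dx":-0.46,"dy":0.95,"dz":0,"wx":0,"wy":0,"wz":0.12,"fingers":0},{"dx":-0.46,"dy":0.95,"dz":0,"wx":0,"wy":0,"wz":0.12,"fingers":0},{"dx":-0.46,"dy":0.95,"dz":0,"wx":0,"wy":0,"wz":0.12,"fingers":0},{"dx":-0.46,"dy":0.95,"dz":0,"wx":0,"wy":0,"wz":0.12,"fingers":0},{"dx":-0.46,"dy":0.95,"dz":0,"wx":0,"wy":0,"wz":0.12,"fingers":0}]'
python3 -m creep '[{"dx":-0.46,"dy":0.95,"dz":0,"wx":0,"wy":0,"wz":0.12,"fingers":0},{"dx":-0.46,"dy":0.95,"dz":0,"wx":0,"wy":0,"wz":0.12,"fingers":0},{"dx":-0.46,"dy":0.95,"dz":0,"wx":0,"wy":0,"wz":0.12,"fingers":0},{"dx":-0.46,"dy":0.95,"dz":0,"wx":0,"wy":0,"wz":0.12,"fingers":0},{"dx":-0.46,"dy":0.95,"dz":0,"wx":0,"wy":0,"wz":0.12,"fingers":0},{"dx":-0.46,"dy":0.95,"dz":0,"wx":0,"wy":0,"wz":0.12,"fingers":0},{"dx":-0.46,"dy":0.62,"dz":0,"wx":0,"wy":0,"wz":0.12,"fingers":0},{"dx":0,"dy":0,"dz":0,"wx":0,"wy":0,"wz":0,"fingers":0}]'
python3 - <<'E'
from h import *
s=sense();im=cv2.cvtColor(capture("wrist"),cv2.COLOR_RGB2BGR);cv2.imwrite("pics/w4.png",im)
t=cv2.cvtColor(capture("top"),cv2.COLOR_RGB2BGR);cv2.imwrite("pics/t4.png",t)
print(s['position'],s['tcp_rot'],s['joint_pos'],s['grip_width'])
hsv=cv2.cvtColor(im,cv2.COLOR_BGR2HSV)
m=cv2.inRange(hsv,(95,100,60),(120,255,255))
n,l,st,c=cv2.connectedComponentsWithStats(m)
for i in range(1,n):
    if st[i,4]<150: continue
    ys,xs=np.where(l==i);P=np.array([ray("wrist",a,b,.008,s)[:2] for a,b in zip(xs,ys)])
    w,V=np.linalg.eigh(np.cov(P.T));q=(P-P.mean(0))@V[:,1]
    print(c[i],st[i],P.mean(0)+V[:,1]*(q.max()+q.min())/2,V[:,1],np.ptp(q))
cv2.imwrite("pics/both4.png",np.hstack([cv2.resize(im,(400,300)),cv2.resize(t,(400,300))]))
E
```

```text
clock: 12.25
position: [0.5333, 0.1153, 0.2021]
tcp_rot: [3.141, -0.0, 1.526]
contact_force: [0.2, -0.0, 0.3]
grip_width: 0.043
grip_force: 0.0
clock: 13.25
position: [0.4366, 0.305, 0.202]
tcp_rot: [-3.141, -0.0, 1.674]
contact_force: [0.8, 0.7, 0.1]
grip_width: 0.0428
grip_force: 0.0
[0.43656595 0.30497467 0.20196297] [-3.14148805e+00 -1.88996175e-04  1.67370365e+00] [ 6.09648684e-01  2.66002258e-01 -7.20256601e-02  1.23276814e+00
  2.16012705e-04  2.07753768e+00] 0.04280542796876242
[251.61641791 176.74477612] [246 142  12  71 670] [0.43760236 0.29728882] [-0.07531545  0.99715976] 0.08000271528030467
```

View pics/both4.png

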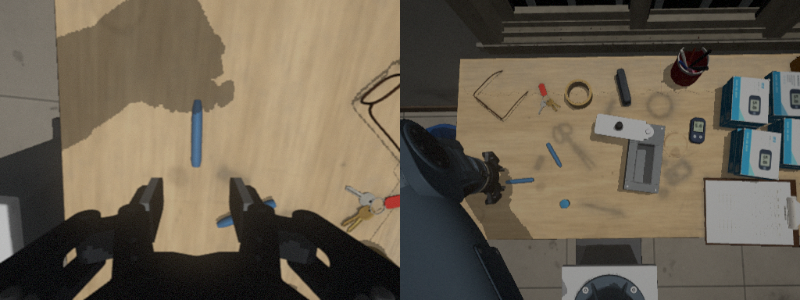

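The wrist view (left) shows pen A between the open jaws at about (252,177) in full-size pixels. Pen B is at lower right, outside the jaws' path. The top view shows the cover aside and the port uncovered. The pen centre is (0.437,0.304). Descend and grip.

```bash
python3 -m creep '[{"dx":0.02,"dy":-0.05,"dz":-1,"wx":0,"wy":0,"wz":-0.16,"fingers":0},{"dx":0,"dy":0,"dz":-1,"wx":0,"wy":0,"wz":0,"fingers":0},{"dx":0,"dy":0,"dz":-1,"wx":0,"wy":0,"wz":0,"fingers":0},{"dx":0,"dy":0,"dz":-1,"wx":0,"wy":0,"wz":0,"fingers":0},{"dx":0,"dy":0,"dz":-1,"wx":0,"wy":0,"wz":0,"fingers":0},{"dx":0,"dy":0,"dz":-0.9,"wx":0,"wy":0,"wz":0,"fingers":0},{"dx":0,"dy":0,"dz":-0.4,"wx":0,"wy":0,"wz":0,"fingers":0},{"dx":0,"dy":0,"dz":0,"wx":0,"wy":0,"wz":0,"fingers":0}]' 30
python3 -m creep '[{"dx":0,"dy":0,"dz":0,"wx":0,"wy":0,"wz":0,"fingers":1},{"dx":0,"dy":0,"dz":0,"wx":0,"wy":0,"wz":0,"fingers":1},{"dx":0,"dy":0,"dz":0,"wx":0,"wy":0,"wz":0,"fingers":1},{"dx":0,"dy":0,"dz":0,"wx":0,"wy":0,"wz":0,"fingers":1}]'
```

```text
clock: 14.35
position: [0.4382, 0.302, 0.0125]
tcp_rot: [-3.141, 0.001, 1.642]
contact_force: [-0.3, 0.6, 0.2]
grip_width: 0.0429
grip_force: 0.0
clock: 14.85
position: [0.439, 0.3031, 0.0139]
tcp_rot: [3.14, -0.001, 1.643]
contact_force: [-0.1, -0.6, 6.5]
grip_width: 0.0146
grip_force: 30.5
```

Pen gripped. Lift and carry to the port, turning +78.6°.

```bash
python3 -m creep '[{"dx":0,"dy":0,"dz":0.6,"wx":0,"wy":0,"wz":0,"fingers":1},{"dx":0,"dy":0,"dz":1,"wx":0,"wy":0,"wz":0,"fingers":1},{"dx":0,"dy":0,"dz":1,"wx":0,"wy":0,"wz":0,"fingers":1},{"dx":0,"dy":0,"dz":1,"wx":0,"wy":0,"wz":0,"fingers":1},{"dx":0,"dy":0,"dz":1,"wx":0,"wy":0,"wz":0,"fingers":1},{"dx":0,"dy":0,"dz":0.8,"wx":0,"wy":0,"wz":0,"fingers":1},{"dx":0.11,"dy":-0.94,"dz":0,"wx":0,"wy":0,"wz":0.52,"fingers":1},{"dx":0.11,"dy":-0.94,"dz":0,"wx":0,"wy":0,"wz":0.52,"fingers":1},{"dx":0.11,"dy":-0.94,"dz":0,"wx":0,"wy":0,"wz":0.52,"fingers":1},{"dx":0.11,"dy":-0.94,"dz":0,"wx":0,"wy":0,"wz":0.52,"fingers":1}]'
python3 -m creep '[{"dx":0.11,"dy":-0.94,"dz":0,"wx":0,"wy":0,"wz":0.52,"fingers":1},{"dx":0.11,"dy":-0.94,"dz":0,"wx":0,"wy":0,"wz":0.52,"fingers":1},{"dx":0.11,"dy":-0.94,"dz":0,"wx":0,"wy":0,"wz":0.52,"fingers":1},{"dx":0.11,"dy":-0.94,"dz":0,"wx":0,"wy":0,"wz":0.52,"fingers":1},{"dx":0.11,"dy":-0.94,"dz":0,"wx":0,"wy":0,"wz":0.52,"fingers":1},{"dx":0.11,"dy":-0.94,"dz":0,"wx":0,"wy":0,"wz":0.52,"fingers":1},{"dx":0.11,"dy":-0.94,"dz":0,"wx":0,"wy":0,"wz":0.52,"fingers":1},{"dx":0.11,"dy":-0.94,"dz":0,"wx":0,"wy":0,"wz":0.52,"fingers":1},{"dx":0.11,"dy":-0.94,"dz":0,"wx":0,"wy":0,"wz":0.52,"fingers":1},{"dx":0.11,"dy":-0.94,"dz":0,"wx":0,"wy":0,"wz":0.52,"fingers":1}]'
python3 -m creep '[{"dx":0.07,"dy":-0.94,"dz":0,"wx":0,"wy":0,"wz":0.52,"fingers":1},{"dx":0,"dy":0,"dz":0,"wx":0,"wy":0,"wz":0,"fingers":1}]'
python3 - <<'E'
from h import *
s=sense();im=cv2.cvtColor(capture("wrist"),cv2.COLOR_RGB2BGR);cv2.imwrite("pics/w5.png",im)
print(s['position'],s['tcp_rot'],s['joint_pos'],s['grip_width'])
x=np.array([.992,-.127]);y=np.array([.127,.992]);b=np.array([.507,-.121])
for a,c in[(-82,-26),(-82,26),(42,26),(42,-26)]: print(proj("wrist",[*(b+x*a/1e3+y*c/1e3),.09],s))
E
```

```text
clock: 16.1
position: [0.4514, 0.1891, 0.1752]
tcp_rot: [3.141, -0.0, 2.009]
contact_force: [1.0, -0.2, -0.8]
grip_width: 0.0146
grip_force: 29.7
clock: 17.35
position: [0.4845, -0.093, 0.1752]
tcp_rot: [-3.142, 0.001, 2.916]
contact_force: [0.8, 0.3, -0.2]
grip_width: 0.0144
grip_force: 29.7
clock: 17.6
position: [0.4866, -0.1217, 0.1751]
tcp_rot: [-3.141, 0.001, 3.002]
contact_force: [-0.7, -0.8, -0.0]
grip_width: 0.0147
grip_force: 29.7
[ 0.48660876 -0.12167879  0.17506061] [-3.14124148e+00  6.31261583e-04  3.00207491e+00] [-2.44861621e-01  2.28738674e-01 -1.94497054e-01  1.14689591e+00
 -2.82849359e-04 -1.05343864e-01] 0.014742623848139246
(np.float64(218.5877924620305), np.float64(116.49933746689042))
(np.float64(292.198603378299), np.float64(115.59425472140724))
(np.float64(288.59564379564915), np.float64(272.83802689901296))
(np.float64(224.64852569467988), np.float64(273.5351221801772))
```

View pics/w5.png

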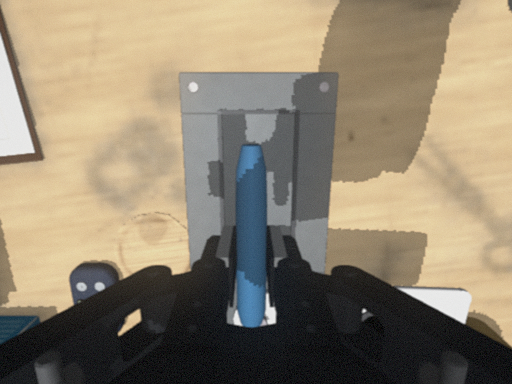

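The pen hangs straight over the port. Port edges are at columns 219 and 298, top row 112, and the pen is at column 251. The port is therefore about 3 mm to image right (+y) and 2 mm towards -x. Correct, descend and release.

```bash
python3 -m creep '[{"dx":-0.07,"dy":0.12,"dz":-0.7,"wx":0,"wy":0,"wz":0.07,"fingers":1},{"dx":0,"dy":0,"dz":-0.8,"wx":0,"wy":0,"wz":0,"fingers":1},{"dx":0,"dy":0,"dz":-0.7,"wx":0,"wy":0,"wz":0,"fingers":1},{"dx":0,"dy":0,"dz":0,"wx":0,"wy":0,"wz":0,"fingers":1}]'
python3 -m creep '[{"dx":0,"dy":0,"dz":0,"wx":0,"wy":0,"wz":0,"fingers":0},{"dx":0,"dy":0,"dz":0,"wx":0,"wy":0,"wz":0,"fingers":0},{"dx":0,"dy":0,"dz":0,"wx":0,"wy":0,"wz":0,"fingers":0},{"dx":0,"dy":0,"dz":0,"wx":0,"wy":0,"wz":0,"fingers":0},{"dx":0,"dy":0,"dz":0.8,"wx":0,"wy":0,"wz":0,"fingers":0},{"dx":0,"dy":0,"dz":1,"wx":0,"wy":0,"wz":0,"fingers":0},{"dx":0,"dy":0,"dz":1,"wx":0,"wy":0,"wz":0,"fingers":0},{"dx":-0.3,"dy":0,"dz":1,"wx":0,"wy":0,"wz":0,"fingers":0},{"dx":-0.8,"dy":0,"dz":0.5,"wx":0,"wy":0,"wz":0,"fingers":0},{"dx":-0.5,"dy":0,"dz":0,"wx":0,"wy":0,"wz":0,"fingers":0}]'
python3 - <<'E'
from h import *
im=cv2.cvtColor(capture("wrist"),cv2.COLOR_RGB2BGR);t=cv2.cvtColor(capture("scene"),cv2.COLOR_RGB2BGR)
cv2.imwrite("pics/f6.png",np.hstack([cv2.resize(im,(400,300)),cv2.resize(t,(400,300))]))
E
```

```text
clock: 18.15
position: [0.4833, -0.1156, 0.1079]
tcp_rot: [3.141, -0.003, 3.016]
contact_force: [-0.5, -0.3, 0.1]
grip_width: 0.0144
grip_force: 29.7
clock: 19.4
position: [0.4361, -0.1168, 0.2387]
tcp_rot: [-3.141, 0.002, 3.016]
contact_force: [0.2, -0.3, -1.0]
grip_width: 0.0429
grip_force: 0.0
```

View pics/f6.png

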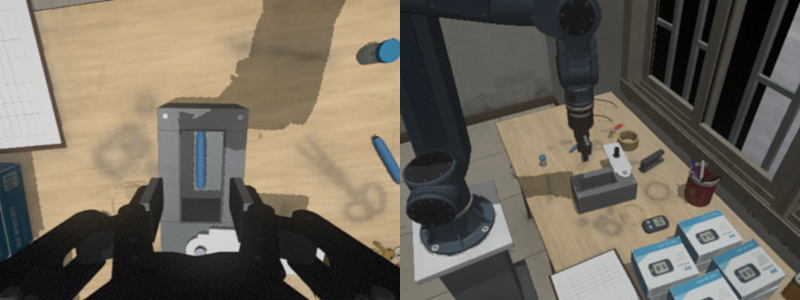

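The pen lies inside the box at about (201,160) in the left picture. The cover is open, the other things haven't moved, and the gripper is clear. Handing in.

```bash
python3 -c "from bench import *; print(sign_off())"
```

```text
the job is handed in; nothing more can be done
None
```

The job is handed in: the leftmost pen is in the returns box and the cover is swung open to the left (about -1.6 rad; the right was blocked, felt at about 9 N), with the other things undisturbed in the last pictures, at about 19.5 s.

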